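# Slide the syrup bottle home into its dock

### The job

The tall amber syrup bottle has been left out on the tea counter: without lifting it, push it low on its body with the fingertips so that it slides upright, never tipping, into the one empty blue dock, until it stands right up against the dock's back wall. Keep the fingers off the bottle's neck and cap, and leave the other tins, jar, mugs and spoon where they are.

Things in the scene. Friction and masses are not known exactly. Their poses are not given: they have to be found in the camera images.
- bottle: The tall narrow amber glass syrup bottle with a white label and a red cap: round, 60 mm diameter from the counter up to 140 mm, then a shoulder up to 170 mm, total height 250 mm, about 0.4 kg (0.3 to 0.6). Stands loose on the steel counter. Origin at the centre of its underside, z up. It slides when pushed below about 35 mm; pushed higher it can tip.
- bottle_neck: The bottle's neck (24 mm diameter) and red cap (30 mm diameter), 80 mm long, fixed on top of it. Origin at its lower end, on the bottle's axis, 170 mm above the bottle's underside.
- dock_empty: Blue U-shaped stop fixed to the counter, walls 24 mm high, open at its -x side (towards the robot's right). Origin on the counter where the bottle's centre is when home; x points into the dock: back wall's inner face at x = +30 mm, side walls from x = -20 to +30, inner faces at y = +-40, 6 mm thick. Yellow flat floor patch. The empty one of two, about 166 mm apart, order varies.
- dock_jar: Blue U-shaped stop fixed to the counter, walls 24 mm high, open at its -x side (towards the robot's right). Origin on the counter where the bottle's centre is when home; x points into the dock: back wall's inner face at x = +30 mm, side walls from x = -20 to +30, inner faces at y = +-40, 6 mm thick. Yellow flat floor patch. The sugar jar stands in it.
- jar: White sugar jar with a green lid, 60 mm diameter, 105 mm high, loose. Origin at the centre of its underside.
- tin: Small blue and yellow tin, 60 mm diameter, 75 mm high, loose. Origin at the centre of its underside.
- mug_a: Amber glass mug, 80 mm diameter, 105 mm high, handle at its +y side, loose. Origin at the centre of its underside.
- mug_b: Green glass mug, 80 mm diameter, 105 mm high, handle at its +y side, loose. Origin at the centre of its underside.
- tin_a: Blue and yellow milk tin, 72 mm diameter, 85 mm high, loose, on the robot's left. Origin at the centre of its underside.
- tin_b: Blue and yellow milk tin like the other, 72 mm diameter, 85 mm high, loose, on the robot's left. Origin at the centre of its underside.
- spoon: Steel spoon 180 mm long lying on the counter to the robot's right. Origin at the centre of its underside.

How it is judged (in metres and radians):
At the end, for the whole second after the job is handed in: The bottle stands upright (within 0.05 rad) and at rest on the counter inside the empty dock, between its side walls, its side within 7 mm of the back wall; every bystander is within 20 mm of where it started (x of bottle in the frame of dock_empty between -0.007 and 0.004 m and y of bottle in the frame of dock_empty between -0.014 and 0.014 m and angle between bottle's own z axis and vertical below 0.05 rad and height (world z) of bottle below 0.004 m and linear speed of bottle below 0.02 m/s and not (distance of any of jar, tin, mug_a, mug_b, tin_a, tin_b, spoon from where it was at the start of the episode above 0.02 m)); the robot touches nothing.
It fails at once if the bottle tips (leans more than 0.2 rad) (angle between bottle's own z axis and vertical above 0.2 rad).
It fails at once if the bottle is lifted (its underside's centre more than 8 mm above the counter) (height (world z) of bottle above 0.008 m).
It fails at once if the fingers press on the bottle's neck or cap (contact force between the fingers and bottle_neck above 0.5 N).
It fails at once if a bystander is moved by more than 20 mm (distance of any of jar, tin, mug_a, mug_b, tin_a, tin_b, spoon from where it was at the start of the episode above 0.02 m).
It also fails if it takes over 64 s, if anything falls off the work surface, if the arm or the gripper's body presses on something with over 40 N, if the wrist force passes 120 N, or if a joint passes its speed limit or range.

### The arm

A 7-joint arm with a two-finger parallel gripper is mounted at the origin on the work surface. World frame = base frame: x ahead of the robot, y to its left, z up, the work surface at z = 0. Lengths are in mm, angles in rad, forces in N, time in s.
With the tool pointing down it reaches from about 350 to 900 mm from the base axis. Payload 8.1 kg.
Tool frame: the origin (TCP) lies midway between the tips of the shut fingers; the grasp point (between the pads) lies 19 mm behind it (bot.pinch_z is the z of the grasp point in the tool frame, in mm); z points along the fingers, y is the line along which they close (so a half turn about z gives the same grasp; the last joint's range is limited). The gripper opens to 92 mm and grips with 3 to 60 N. Pads are 19 mm wide; open, the fingers measure 130 mm over their backs; the gripper's body (75 mm by 190 mm) begins 47 mm behind the grasp point.
Start: joints at [-1.371, 0.434, 0.025, 1.573, -0.012, 1.134, -0.075], TCP at [186.399, 596.572, 206.742] pointing down, gripper open.
Joint ranges: [-2.62, 2.62], [-0.44, 2.09], [-1.27, 1.32], [0.08, 2.57], [-1.32, 4.46], [0.12, 2], [-2.74, 2.74]. Speed limits (rad/s): [2.22, 2.22, 3.01, 3.01, 3.14, 3.14, 3.14].

### API

Orientations are given as [roll, pitch, yaw] about the fixed x, y, z axes, in that order (R = Rz(yaw) Ry(pitch) Rx(roll)).
In Python, from bench import telemetry, viewer, order, bot gives the robot as it stands.
- The arm moves only by the tool jog_arm, never from a script. Its argument "series" is a list that holds one entry, the list of rows, each a list of 7 numbers: the turn, a rotation vector about the tool's x, y, z in degrees, then the shift along the tool's x, y, z in cm, then the finger opening in cm, from 0 to 9.18. A call has 1 to 10 rows; each row is the pose to reach, as a shift and turn from the pose commanded when the call began, along the tool's axes at that moment; what a row does not reach only later rows make up. A row lasts 1/8 s, in which the tool goes at most 62.5 mm and 10.7 degrees, less where a joint would pass 70% of its speed; a pose out of reach is approached as far as the arm can. A call with a gripper value outside its range is refused whole. The fingers move at their own pace and stop on an object; "grip_force" is the grip in N (left out, the last holds). Time passes only in rows, so rows that repeat a pose let the fingers close. It gives the time, the measured TCP pose, the force, the opening and the grip force at its end, in the units of the state.
- telemetry.get_state(): the state, without advancing time (a new reading comes with each control period).
- viewer.camera(name): name is "scene" or "top" or "wrist"; returns a dict with "img" (400x640x3 uint8, red, green, blue), "range_z" (400x640 float32, mm along the optical axis (not along the pixel's ray), 0 where there is no reading), "fx", "fy", "cx", "cy" (pixels), "k1" (the pictures are not rectified: a ray, as slopes to the right and down, at radius r is drawn at 1 + k1 r^2 times it, then the intrinsics apply), "cam_to_world" (4x4, takes a point from camera to world coordinates); the wrist camera has in their place "tool_from_camera" (4x4, takes a point from camera to tool coordinates, whose origin is the TCP and whose axes are the flange's). Camera axes: x right, y down, z forward; pixel columns grow to the right and rows downward; lengths in mm; the calibration is good to about 2 mm. A picture is of the moment at which its call begins: read the wrist's pose just before it.
- order.finish_job(): hands the job in; it is judged then, once.
The state is a dict: "clock": time; "q": joint angles; "qd": joint speeds; "joint_torque": joint torques, N m; "eef_pos": TCP position; "eef_rot": TCP orientation; "force": force on the tool from outside, world axes, zero at the start; "torque": the same for the moment, N m; "width": finger opening in mm; "grip_force": force on a finger pad.
Only numpy, scipy, OpenCV 4.12 (cv2) and the standard library are available. Lean on these libraries where they do the work, as an engineer would, in place of code of your own. Each camera call takes 0.05 s, during which the arm holds its last target. There are 200 camera calls.

## Working session

There is one attempt and no reset: what is moved stays moved. The work goes in short steps, Python scripts to look and compute and a tool call to move; the robot and the scene stay as the last step left them, time stands still between calls to the robot, and variables do not carry over. Pictures are saved under pics/ and viewed, at most 10 in all, crops included, and the job is handed in when it is done.

Besides the shell and the picture viewer there is one more tool, called after "Call:" as name(argument=value, ...), one argument or row to a line, values as JSON. jog_arm: Moves the arm, as the interface text tells. Its arguments: {"type":"object","properties":{"series":{"type":"array"},"grip_force":{"type":"number"}},"required":["series"]}

```bash
mkdir -p pics
cat > h.py <<'E'
import numpy as np, cv2
from bench import telemetry, viewer, order, bot
def cloud(c):
    h,w=c["range_z"].shape
    u,v=np.meshgrid(np.arange(w),np.arange(h))
    xd=(u-c["cx"])/c["fx"]; yd=(v-c["cy"])/c["fy"]
    x,y=xd.copy(),yd.copy()
    for _ in range(15):
        s=1+c["k1"]*(x*x+y*y); x,y=xd/s,yd/s
    z=c["range_z"].astype(float)
    P=np.stack([x*z,y*z,z],-1)
    T=np.array(c["cam_to_world"])
    W=P@T[:3,:3].T+T[:3,3]
    W[z==0]=np.nan
    return W
def save(c,n): cv2.imwrite(f"pics/{n}.png",c["img"][:,:,::-1])
E
python3 - <<'E'
from h import *
s=telemetry.get_state(); print(s)
for n in("top","scene"):
    c=viewer.camera(n); save(c,n+"1"); np.save(n+"1.npy",cloud(c)); print(n,np.array(c["cam_to_world"]).round(2).tolist())
E
```

```text
{'clock': 0.0, 'q': array([-1.37055221,  0.43520695,  0.02497262,  1.5741197 , -0.0116258 ,
        1.13399927, -0.07511091]), 'qd': array([-9.28543365e-04,  1.01103625e-03,  1.17970088e-03, -3.83856683e-04,
        5.39845687e-04,  1.51164506e-03, -5.18498716e-05]), 'joint_torque': array([-1.35668492e-03, -6.67858601e+01,  9.84582156e-01, -3.14454925e+01,
       -6.04557549e-02,  4.33058187e-02,  1.74221432e-04]), 'eef_pos': array([186.28108669, 596.01005438, 205.94620974]), 'eef_rot': array([-3.14000913e+00,  1.20269964e-04,  2.83865707e+00]), 'force': array([ 0.26721983, -0.20412207, -0.34853486]), 'torque': array([-0.02599156,  0.01789843,  0.06265206]), 'grip_force': 0.0, 'width': 91.53490058391797}
top [[-0.02, -0.99, 0.14, 276.4], [-1.0, 0.02, 0.01, -36.38], [-0.01, -0.14, -0.99, 1299.72], [0.0, 0.0, 0.0, 1.0]]
scene [[-0.6, 0.51, -0.62, 1134.35], [0.8, 0.4, -0.45, 471.31], [0.02, -0.77, -0.64, 832.13], [0.0, 0.0, 0.0, 1.0]]
```

View pics/top1.png

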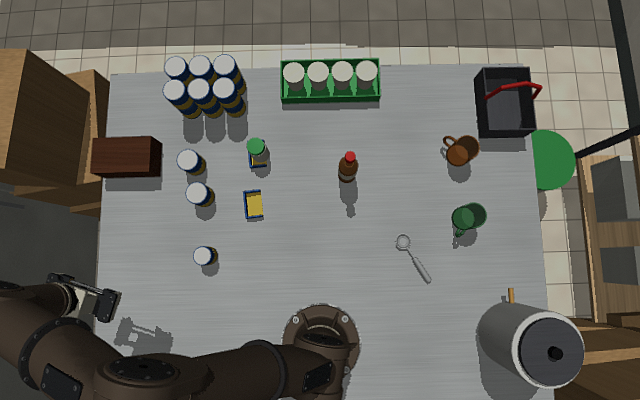

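View pics/scene1.png

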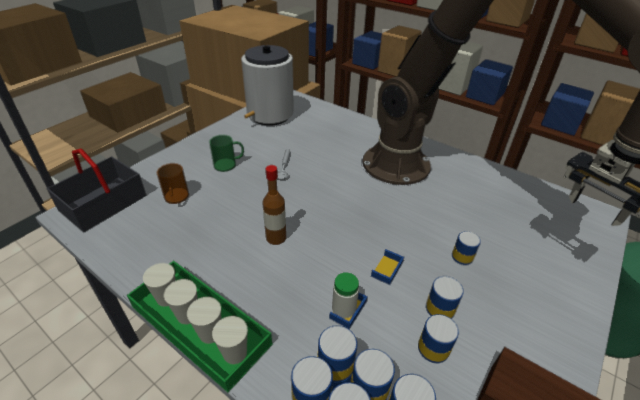

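The top view shows the bottle (347,165), the empty dock (253,204), the jar in the other dock (257,152), tins at (190,160), (200,195) and (205,256), and the spoon (410,255). Next I'll measure the bottle and the docks.

Run:
```python
from h import *
top=np.load("top1.npy"); sc=np.load("scene1.npy")
it=cv2.imread("pics/top1.png"); is_=cv2.imread("pics/scene1.png")
def circ(P):
    A=np.c_[2*P[:,:2],np.ones(len(P))]; b=(P[:,:2]**2).sum(1); s=np.linalg.lstsq(A,b,rcond=None)[0]
    return s[:2].round(1), np.sqrt(s[2]+s[0]**2+s[1]**2).round(1)
print("counter z",np.nanmedian(top[215:240,300:340,2]),np.nanmedian(sc[250:280,220:240,2]))
for nm,W,(a,b,c,d) in(("top",top,(140,215,325,370)),("scene",sc,(160,250,255,295))):
    P=W[a:b,c:d].reshape(-1,3)
    for lo,hi in((15,60),(60,100),(100,138),(175,215),(220,248)):
        Q=P[(P[:,2]>lo)&(P[:,2]<hi)]
        if len(Q)>8: print(nm,lo,hi,len(Q),Q.mean(0).round(1),circ(Q))
for nm,W,im in(("top",top,it),("scene",sc,is_)):
    hsv=cv2.cvtColor(im,cv2.COLOR_BGR2HSV)
    r=(slice(183,226),slice(238,270)) if nm=="top" else (slice(245,290),slice(365,410))
    P=W[r].reshape(-1,3);H=hsv[r].reshape(-1,3)
    y=(H[:,0]>18)&(H[:,0]<35)&(H[:,1]>120); b=(H[:,0]>100)&(H[:,0]<130)&(H[:,1]>120)
    for k,m in(("yel",y),("blue",b)):
        Q=P[m&np.isfinite(P[:,0])]
        print(nm,k,len(Q),"min",np.percentile(Q,2,axis=0).round(1),"max",np.percentile(Q,98,axis=0).round(1),cv2.minAreaRect(Q[:,:2].astype(np.float32)))
    if nm=="top":
        Q=P[b&(P[:,2]>14)];print("wall tops",len(Q),cv2.minAreaRect(Q[:,:2].astype(np.float32)))
for n,(a,b,c,d) in dict(tinb=(145,175,175,207),tina=(180,208,185,216),tin=(243,268,192,220),jar=(136,160,244,268),mugb=(198,240,448,490),spoon=(230,285,392,434)).items():
    P=top[a:b,c:d].reshape(-1,3);Q=P[P[:,2]>(3 if n=="spoon" else 65)];print(n,len(Q),np.percentile(Q,3,axis=0).round(),np.percentile(Q,97,axis=0).round())
```

```text
counter z 0.6771458136665842 -1.5086461935170519
top 15 60 40 [528.9 -89.   35.8] (array([552.1, -95.9]), np.float64(29.5))
top 60 100 47 [529.5 -90.5  80.5] (array([552.2, -95.9]), np.float64(30.3))
top 100 138 52 [529.  -91.7 118.6] (array([551.9, -96. ]), np.float64(29.7))
top 175 215 23 [542.8 -93.8 192.2] (array([552. , -95.9]), np.float64(11.7))
top 220 248 27 [543.2 -92.6 238.2] (array([551.7, -96.3]), np.float64(14.3))
scene 15 60 250 [549.5 -96.2  36.6] (array([ 430.8, -208.9]), np.float64(188.2))
scene 60 100 228 [568.5 -81.2  80.4] (array([552.1, -97.6]), np.float64(29.6))
scene 100 138 237 [568.7 -82.  119.2] (array([552.1, -97.6]), np.float64(29.2))
scene 175 215 107 [558.3 -91.7 195.4] (array([553.2, -96.6]), np.float64(10.3))
scene 220 248 115 [559.  -90.5 235.8] (array([553.4, -96.7]), np.float64(12.8))
top yel 339 min [422.6 191.8  -2.2] max [495.  242.4   8.1] ((455.5361633300781, 217.2672119140625), (83.2401123046875, 50.50637435913086), 6.6162567138671875)
top blue 126 min [410.  192.5   6.6] max [500.9 250.2  29.6] ((455.8086242675781, 219.77801513671875), (90.50564575195312, 54.98853302001953), 5.943240165710449)
wall tops 106 ((455.8086242675781, 219.77801513671875), (90.50564575195312, 54.98853302001953), 5.943240165710449)
scene yel 282 min [418.1 189.6  -3.6] max [477.1 233.4   3.5] ((447.8558349609375, 211.19456481933594), (63.107398986816406, 44.62058639526367), 5.980826377868652)
scene blue 265 min [413.1 190.6   3.4] max [504.6 249.3  25.5] ((457.6866149902344, 219.16262817382812), (92.93451690673828, 54.9998664855957), 5.8773512840271)
tinb 407 [564. 385.  70.] [624. 450.  91.]
tina 423 [454. 355.  72.] [517. 417.  91.]
tin 304 [261. 339.  69.] [314. 392.  81.]
jar 321 [602. 168.  69.] [654. 219. 110.]
mugb 357 [ 338. -517.   66.] [ 430. -442.  108.]
spoon 598 [ 191. -366.    3.] [ 345. -244.   21.]
```

```bash
cat >> h.py <<'E'
from scipy.spatial.transform import Rotation as Ro
def Rd(az,tilt):
    a,t=np.radians([az,tilt]); d=np.array([np.cos(a),np.sin(a),0]); u=np.array([0,0,1.])
    z=d*np.sin(t)-u*np.cos(t); x=d*np.cos(t)+u*np.sin(t)
    return Ro.from_matrix(np.c_[x,np.cross(z,x),z])
def rel(p,R):
    s=telemetry.get_state(); R0=Ro.from_euler("xyz",s["eef_rot"])
    print("at",s["clock"],s["eef_pos"].round(1),"q",s["q"].round(2),"F",s["force"].round(1),"w",round(s["width"],1))
    print("rot",(R0.inv()*R).as_rotvec(degrees=True).round(1),"shift cm",(R0.inv().apply(np.array(p)-s["eef_pos"])/10).round(2))
E
python3 - <<'E'
from h import *
rel([380,180,400],Rd(130,0))
rel([580,-190,400],Rd(107,20))
E
```

```text
at 0.1 [186.3 596.1 206. ] q [-1.37  0.44  0.02  1.57 -0.01  1.13 -0.08] F [-0.6 -0.2  0.2] w 91.8
rot [-0.1  0.  32.6] shift cm [-30.9  -33.97 -19.34]
at 0.1 [186.3 596.1 206. ] q [-1.37  0.44  0.02  1.57 -0.01  1.13 -0.08] F [-0.6 -0.2  0.2] w 91.8
rot [-9.8 18.4 55.1] shift cm [-61.03 -63.32 -19.3 ]
```

Call:
jog_arm(
  series=[
    [[0,0,5,-1,-1,-5,3],[0,0,10,-5,-5,-10,3],[0,0,15,-10,-11,-16,3],[0,0,20,-16,-17,-19.3,3],[0,0,24,-21,-23,-19.3,3],[0,0,28,-26,-29,-19.3,3],[0,0,32.6,-30.9,-34,-19.3,3],[0,0,32.6,-30.9,-34,-19.3,3],[0,0,32.6,-30.9,-34,-19.3,3]],
  ],
)

```text
clock: 1.23
eef_pos: [380.6, 177.0, 399.9]
eef_rot: [3.141, -0.0, 2.268]
force: [0.6, 0.7, -0.5]
width: 30.2
grip_force: 0.0
```

Run:
```python
from h import *
rel([580,-200,380],Rd(107,20))
```

```text
at 1.225 [380.6 177.  399.9] q [-0.98 -0.05  0.4   1.71  0.02  1.48  0.12] F [ 0.6  0.7 -0.5] w 30.2
rot [-4.  19.7 22.7] shift cm [-41.71  -8.9    1.98]
```

Call:
jog_arm(
  series=[
    [[0,0,4,-5,-1,0,3],[0,3,8,-11,-2,0,3],[0,6,12,-17,-3.5,0,3],[-1,9,16,-23,-5,0,3],[-2,12,20,-29,-6,0,3],[-3,15,22.7,-35,-7.5,1,3],[-4,19.7,22.7,-41.7,-8.9,2,3],[-4,19.7,22.7,-41.7,-8.9,2,3],[-4,19.7,22.7,-41.7,-8.9,2,3],[-4,19.7,22.7,-41.7,-8.9,2,3]],
  ],
)

```text
clock: 2.48
eef_pos: [580.3, -194.6, 381.0]
eef_rot: [3.139, -0.348, 1.873]
force: [-0.3, 0.8, 0.8]
width: 29.8
grip_force: 0.0
```

Run:
```python
from h import *
rel([577,-180,150],Rd(107,45))
```

```text
at 2.475 [ 580.3 -194.6  381. ] q [-0.02  0.58  0.83  1.15 -0.61  1.87  0.99] F [-0.3  0.8  0.8] w 29.8
rot [-0.  25.   0.3] shift cm [-6.48  0.07 22.23]
```

Call:
jog_arm(
  series=[
    [[0,4,0,-1,0,3,3],[0,8,0,-2,0,7,3],[0,13,0,-3.5,0,11.5,3],[0,18,0,-4.8,0,16.5,3],[0,22,0,-6,0,20,3],[0,25,0,-6.5,0,22.2,3],[0,25,0,-6.5,0,22.2,3],[0,25,0,-6.5,0,22.2,3]],
  ],
)

```text
clock: 3.48
eef_pos: [576.8, -181.4, 151.2]
eef_rot: [3.138, -0.782, 1.875]
force: [0.0, 0.6, -0.2]
width: 30.1
grip_force: 0.0
```

Run:
```python
from h import *
rel([576,-172,15],Rd(107,45))
```

```text
at 3.475 [ 576.8 -181.4  151.2] q [ 0.22  0.93  0.64  1.27 -0.83  1.86  1.23] F [ 0.   0.6 -0.2] w 30.1
rot [-0.1  0.2  0.3] shift cm [-8.95  0.17 10.31]
```

Call:
jog_arm(
  series=[
    [[0,0,0,-2,0,2.3,3],[0,0,0,-5,0,5.7,3],[0,0,0,-7.5,0.1,8.7,3],[0,0.2,0.3,-8.9,0.15,10.2,3],[0,0.2,0.3,-8.9,0.15,10.2,3],[0,0.2,0.3,-8.9,0.15,10.2,3]],
  ],
)

```text
clock: 4.22
eef_pos: [575.4, -174.0, 15.7]
eef_rot: [-3.139, -0.786, 1.864]
force: [-0.5, -0.0, 0.0]
width: 30.1
grip_force: 0.0
```

Run:
```python
from h import *
c=viewer.camera("scene"); im=cv2.resize(c["img"][130:290,180:400],None,fx=3,fy=3); cv2.imwrite("pics/s2.png",im[:,:,::-1])
d=np.array([457.3-552,211.5-96.5*-1,0]);L=np.hypot(*d[:2]);d/=L;print(d,L,np.degrees(np.arctan2(d[1],d[0])))
az=np.degrees(np.arctan2(d[1],d[0]))
b=np.array([552,-96.5,16])
rel(b-38*d,Rd(az,45))
rel(np.array([457.3,211.5,16])-33*d,Rd(az,45))
```

```text
[-0.29388958  0.95583938  0.        ] 322.22987136514826 107.09096338521624
at 4.275 [ 575.4 -174.2   15.7] q [ 0.22  1.07  0.59  1.34 -0.88  1.69  1.32] F [-0.4 -0.3  0.5] w 29.9
rot [ 0.1 -0.  -0.2] shift cm [3.07 0.03 3.03]
at 4.275 [ 575.4 -174.2   15.7] q [ 0.22  1.07  0.59  1.34 -0.88  1.69  1.32] F [-0.4 -0.3  0.5] w 29.9
rot [ 0.1 -0.  -0.2] shift cm [26.19 -0.07 26.18]
```

View pics/s2.png

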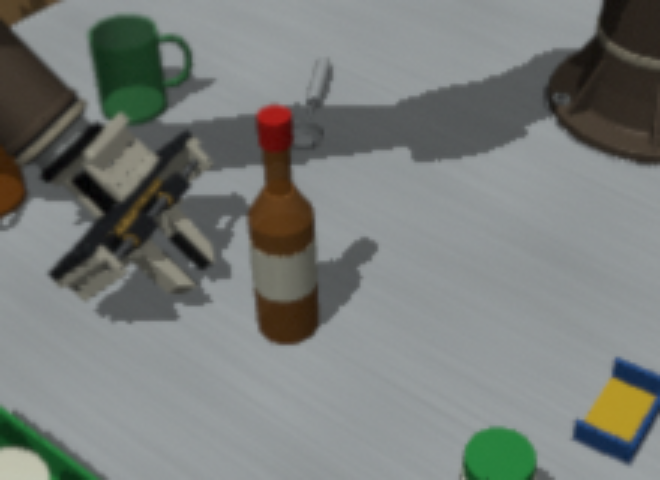

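The gripper is tilted back with its fingertips low behind the bottle (crop 190,265), and the bottle (290,330) is untouched. I'll approach slowly.

Call:
jog_arm(
  series=[
    [[0,0,0,1,0,1,3],[0,0,0,2,0,2,3],[0,0,0,2.7,0,2.7,3],[0,0,0,3,0,3,3],[0,0,0,3.2,0,3.2,3],[0,0,0,3.4,0,3.4,3],[0,0,0,3.6,0,3.6,3],[0,0,0,3.8,0,3.8,3],[0,0,0,4.1,0,4.1,3],[0,0,0,4.4,0,4.4,3]],
  ],
)

```text
clock: 5.52
eef_pos: [556.5, -113.8, 13.9]
eef_rot: [-3.137, -0.788, 1.862]
force: [0.4, -2.5, 0.9]
width: 30.1
grip_force: 1.1
```

```bash
cat >> h.py <<'E'
def bottle(name="top"):
    c=viewer.camera(name); W=cloud(c); h=cv2.cvtColor(c["img"],cv2.COLOR_RGB2HSV)
    red=((h[...,0]<8)|(h[...,0]>172))&(h[...,1]>150)&(W[...,2]>215)&(W[...,2]<265)&(W[...,0]>350)&(W[...,0]<600)&(abs(W[...,1])<300)
    P=W[red]; print(name,"cap",len(P),"mid",((P.min(0)+P.max(0))/2).round(1),"ztop",P[:,2].max().round(1) if len(P) else 0)
    Q=P[P[:,2]<248]
    A=np.c_[2*Q[:,:2],np.ones(len(Q))]; s=np.linalg.lstsq(A,(Q[:,:2]**2).sum(1),rcond=None)[0]
    print("  fit",s[:2].round(1),"r",np.sqrt(s[2]+s[0]**2+s[1]**2).round(1)); return c,W
E
python3 - <<'E'
from h import *
bottle(); bottle("scene")
d=np.array([-.294,.956,0])
rel(np.array([457.3,211.5,16])-33*d,Rd(107.1,45))
E
```

```text
Traceback (most recent call last):
  File "h.py", line 29, in bottle
    P=W[red]; print(name,"cap",len(P),"mid",((P.min(0)+P.max(0))/2).round(1),"ztop",P[:,2].max().round(1) if len(P) else 0)
                                              ~~~~~^^^
ValueError: zero-size array to reduction operation minimum which has no identity
```

Run:
```python
from h import *
c,W=bottle("scene"); cv2.imwrite("pics/s3.png",cv2.resize(c["img"][130:290,200:400],None,fx=3,fy=3)[:,:,::-1])
P=W[150:260,240:320].reshape(-1,3)
for lo,hi in((50,75),(110,138)):
    Q=P[(P[:,2]>lo)&(P[:,2]<hi)&(P[:,1]>-100)&(P[:,0]>550)]
    A=np.c_[2*Q[:,:2],np.ones(len(Q))]; s=np.linalg.lstsq(A,(Q[:,:2]**2).sum(1),rcond=None)[0]; print(lo,len(Q),s[:2],np.sqrt(s[2]+s[0]**2+s[1]**2))
d=np.array([-.294,.956,0])
rel(np.array([457.3,211.5,16])-33*d,Rd(107.1,45))
```

```text
scene cap 147 mid [554.2 -92.9 234.1] ztop 251.2
  fit [554.2 -92.8] r 10.6
50 106 [554.60456921 -93.18863499] 25.985070709861382
110 132 [555.20387574 -93.0074776 ] 25.11229180294647
at 5.625 [ 556.5 -113.5   14.1] q [ 0.14  1.02  0.58  1.49 -0.89  1.61  1.34] F [ 0.7 -0.4 -0.5] w 30.0
rot [-0.  -0.2 -0.3] shift cm [ 2.178e+01 -2.000e-02  2.162e+01]
```

View pics/s3.png

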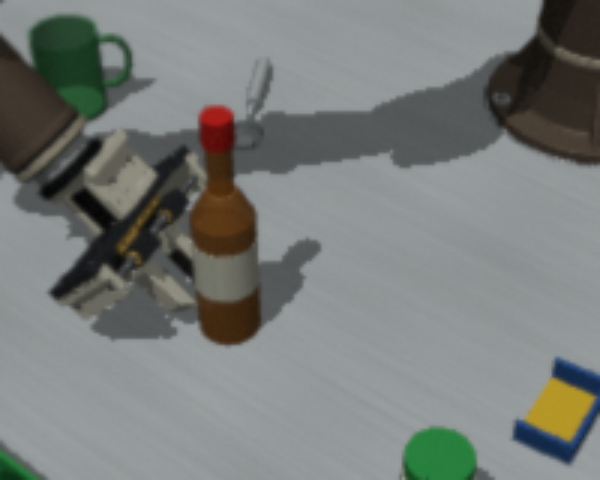

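The fingertips touch the bottle low (crop 190,295) and it is still upright, having moved about 4 mm. The gripper body has little clearance behind the bottle, so I'll tilt a bit further back and keep pushing.

Call:
jog_arm(
  series=[
    [[0,3,0,0.05,0,0,3],[0,6,0,0.1,0,0,3],[0,6,0,0.3,0,0.2,3],[0,6,0,0.6,0,0.5,3],[0,6,0,1.0,0,0.9,3],[0,6,0,1.4,0,1.3,3],[0,6,0,1.9,0,1.8,3],[0,6,0,2.4,0,2.3,3],[0,6,0,2.9,0,2.8,3],[0,6,0,3.4,0,3.3,3]],
  ],
)

```text
clock: 6.88
eef_pos: [542.5, -68.0, 14.8]
eef_rot: [-3.136, -0.893, 1.861]
force: [1.4, -1.8, -0.4]
width: 30.3
grip_force: 0.9
```

Run:
```python
from h import *
c,W=bottle("scene")
d=np.array([-.294,.956,0])
rel(np.array([457.3,211.5,16])-21*d,Rd(107.1,51))
```

```text
scene cap 154 mid [540.4 -47.  234.1] ztop 251.1
  fit [538.9 -48.4] r 12.5
at 6.925 [542.4 -66.9  15.1] q [ 0.13  1.03  0.54  1.54 -0.92  1.64  1.35] F [ 0.9  0.2 -0.2] w 30.0
rot [-0.  -0.2 -0.3] shift cm [ 1.698e+01 -2.000e-02  2.100e+01]
```

Call:
jog_arm(
  series=[
    [[0,0,0,0.25,0,0.31,3],[0,0,0,0.7,0,0.86,3],[0,0,0,1.2,0,1.48,3],[0,0,0,1.7,0,2.1,3],[0,0,0,2.2,0,2.72,3],[0,0,0,2.7,0,3.34,3],[0,0,0,3.2,0,3.96,3],[0,0,0,3.7,0,4.58,3],[0,0,0,4.2,0,5.2,3],[0,0,0,4.6,0,5.7,3]],
  ],
)

```text
clock: 8.18
eef_pos: [521.2, 2.1, 15.0]
eef_rot: [-3.136, -0.893, 1.861]
force: [0.8, -0.8, -0.5]
width: 30.1
grip_force: 1.0
```

Call:
jog_arm(
  series=[
    [[0,0,0,0.25,0,0.31,3],[0,0,0,0.7,0,0.86,3],[0,0,0,1.2,0,1.48,3],[0,0,0,1.7,0,2.1,3],[0,0,0,2.2,0,2.72,3],[0,0,0,2.7,0,3.34,3],[0,0,0,3.2,0,3.96,3],[0,0,0,3.7,0,4.58,3],[0,0,0,4.2,0,5.2,3],[0,0,0,4.6,0,5.7,3]],
  ],
)

```text
clock: 9.43
eef_pos: [499.9, 72.2, 15.1]
eef_rot: [-3.136, -0.893, 1.861]
force: [0.5, -2.1, -0.4]
width: 30.2
grip_force: 1.0
```

Run:
```python
from h import *
c,W=bottle("scene"); cv2.imwrite("pics/s4.png",cv2.resize(c["img"][130:330,220:440],None,fx=2.5,fy=2.5)[:,:,::-1])
d=np.array([-.294,.956,0])
rel(np.array([457.3,211.5,16])-21*d,Rd(107.1,51))
```

```text
scene cap 166 mid [497.4  90.8 235.6] ztop 251.8
  fit [497.7  90.2] r 11.8
at 9.475 [499.6  73.1  15.2] q [-0.05  0.92  0.49  1.82 -1.02  1.46  1.37] F [-0.4 -0.9 -0.3] w 30.1
rot [-0.  -0.2 -0.3] shift cm [ 7.8  -0.01  9.59]
```

View pics/s4.png

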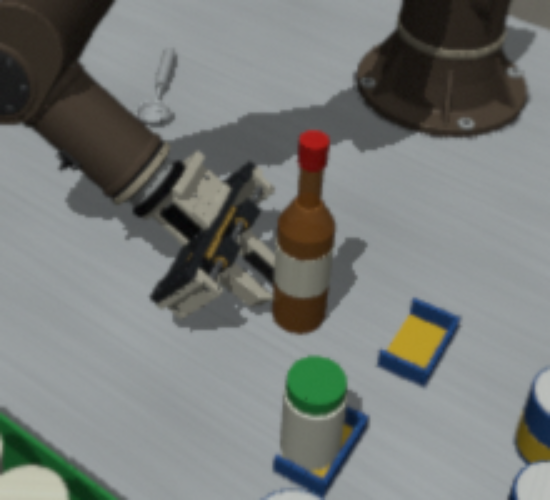

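The bottle is upright at about (497,92) with the dock ahead (crop 420,345); I'll continue.

Call:
jog_arm(
  series=[
    [[0,0,0,0.25,0,0.31,3],[0,0,0,0.7,0,0.86,3],[0,0,0,1.2,0,1.48,3],[0,0,0,1.7,0,2.1,3],[0,0,0,2.2,0,2.72,3],[0,0,0,2.7,0,3.34,3],[0,0,0,3.2,0,3.96,3],[0,0,0,3.7,0,4.58,3],[0,0,0,4.2,0,5.2,3],[0,0,0,4.6,0,5.7,3]],
  ],
)

```text
clock: 10.72
eef_pos: [478.6, 142.3, 15.2]
eef_rot: [-3.136, -0.893, 1.861]
force: [0.3, -1.9, -0.7]
width: 30.0
grip_force: 1.0
```

Run:
```python
from h import *
c,W=bottle("scene"); c,_=bottle("top") if 0 else (c,0); cv2.imwrite("pics/s5.png",cv2.resize(c["img"][150:300,300:450],None,fx=3,fy=3)[:,:,::-1])
d=np.array([-.294,.956,0])
rel(np.array([457.3,211.5,16])-21*d,Rd(107.1,51))
```

```text
scene cap 168 mid [475.8 159.7 234.7] ztop 251.5
  fit [478.7 160.2] r 10.2
at 10.775 [478.2 143.2  15.3] q [-0.15  0.88  0.46  1.92 -1.09  1.38  1.36] F [ 0.2  0.1 -0. ] w 29.9
rot [-0.  -0.2 -0.3] shift cm [ 3.21 -0.01  3.89]
```

View pics/s5.png

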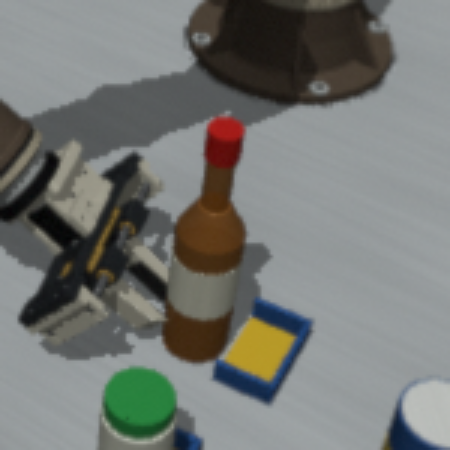

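The bottle is upright at the dock mouth (crop 200,340) and lined up with the opening. I'll push in and slow toward the end.

Call:
jog_arm(
  series=[
    [[0,0,0,0.2,0,0.25,3],[0,0,0,0.5,0,0.62,3],[0,0,0,0.9,0,1.11,3],[0,0,0,1.3,0,1.6,3],[0,0,0,1.7,0,2.1,3],[0,0,0,2.1,0,2.6,3],[0,0,0,2.4,0,2.95,3],[0,0,0,2.6,0,3.2,3],[0,0,0,2.75,0,3.38,3],[0,0,0,2.85,0,3.5,3]],
  ],
)

```text
clock: 12.02
eef_pos: [465.7, 184.9, 15.3]
eef_rot: [-3.136, -0.893, 1.861]
force: [1.1, -1.2, -0.6]
width: 30.4
grip_force: 1.1
```

Run:
```python
from h import *
c,W=bottle("scene")
d=np.array([-.294,.956,0])
rel(np.array([457.3,211.5,16])-21*d,Rd(107.1,51))
```

```text
scene cap 169 mid [464.5 202.6 235.1] ztop 251.3
  fit [465.3 202.5] r 10.6
at 12.075 [465.6 185.2  15.4] q [-0.21  0.86  0.44  1.98 -1.15  1.33  1.35] F [ 0.7 -1.  -0.4] w 29.9
rot [ 0.  -0.2 -0.3] shift cm [ 0.46 -0.02  0.48]
```

Call:
jog_arm(
  series=[
    [[0,0,0,0.07,0,0.08,3],[0,0,0,0.13,0,0.16,3],[0,0,0,0.19,0,0.24,3],[0,0,0,0.25,0,0.31,3],[0,0,0,0.31,0,0.38,3],[0,0,0,0.31,0,0.38,3]],
  ],
)

```text
clock: 12.82
eef_pos: [464.2, 189.8, 15.4]
eef_rot: [-3.136, -0.893, 1.861]
force: [0.2, -1.2, -0.2]
width: 30.0
grip_force: 0.9
```

Run:
```python
from h import *
c,W=bottle("scene")
d=np.array([-.294,.956,0])
rel(np.array([457.3,211.5,16])-21*d,Rd(107.1,51))
```

```text
scene cap 168 mid [463.  207.3 235.4] ztop 252.4
  fit [464.2 207.9] r 10.3
at 12.875 [464.2 189.7  15.4] q [-0.21  0.86  0.43  1.98 -1.15  1.32  1.35] F [ 0.2 -0.9 -1.8] w 30.0
rot [ 0.  -0.2 -0.3] shift cm [ 0.16 -0.02  0.11]
```

Call:
jog_arm(
  series=[
    [[0,0,0,0.06,0,0.07,3],[0,0,0,0.11,0,0.14,3],[0,0,0,0.16,0,0.2,3],[0,0,0,0.16,0,0.2,3]],
  ],
)

```text
clock: 13.38
eef_pos: [463.5, 192.2, 15.4]
eef_rot: [-3.136, -0.893, 1.861]
force: [0.6, -0.5, -0.5]
width: 29.9
grip_force: 0.9
```

Call:
jog_arm(
  series=[
    [[0,0,0,0.05,0,0.06,3],[0,0,0,0.1,0,0.12,3],[0,0,0,0.1,0,0.12,3]],
  ],
)

```text
clock: 13.75
eef_pos: [463.0, 193.7, 15.5]
eef_rot: [-3.136, -0.893, 1.861]
force: [1.3, -1.8, -0.7]
width: 29.4
grip_force: 1.0
```

Call:
jog_arm(
  series=[
    [[0,0,0,0.05,0,0.06,3],[0,0,0,0.1,0,0.12,3],[0,0,0,0.1,0,0.12,3]],
  ],
)

```text
clock: 14.12
eef_pos: [462.7, 194.9, 15.4]
eef_rot: [-3.136, -0.893, 1.861]
force: [1.1, -4.7, -0.4]
width: 30.4
grip_force: 1.6
```

Run:
```python
from h import *
c,W=bottle("scene"); cv2.imwrite("pics/s6.png",cv2.resize(c["img"][170:300,320:440],None,fx=4,fy=4,interpolation=2)[:,:,::-1])
rel([0,0,0],Rd(107.1,51))
```

```text
scene cap 169 mid [460.9 213.1 235.7] ztop 251.3
  fit [461.6 212.9] r 11.1
at 14.175 [462.7 194.9  15.4] q [-0.22  0.86  0.43  1.99 -1.16  1.32  1.35] F [ 0.4 -3.1 -0.5] w 30.2
rot [ 0.  -0.1 -0.3] shift cm [ -4.6  -49.93  -2.97]
```

View pics/s6.png

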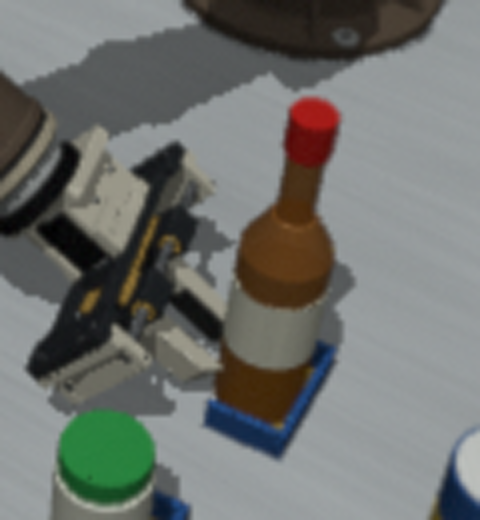

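The bottle is seated against the back wall (crop 265,400) and a steady force has built up. I'll back off straight and then lift away.

Call:
jog_arm(
  series=[
    [[0,0,0,-0.1,0,-0.12,3],[0,0,0,-0.4,0,-0.5,3],[0,0,0,-1.2,0,-1.5,3],[0,0,0,-2.5,0,-3.1,3],[0,0,0,-4.4,0,-5.4,3],[0,0,0,-5,0,-8.5,3],[0,0,0,-5,0,-13,3],[0,0,0,-5,0,-17,3],[0,0,0,-5,0,-17,3]],
  ],
)

```text
clock: 15.3
eef_pos: [512.2, 33.6, 84.1]
eef_rot: [-3.139, -0.889, 1.859]
force: [-0.4, -0.3, -1.0]
width: 30.1
grip_force: 0.0
```

Run:
```python
from h import *
def fit(Q):
    A=np.c_[2*Q[:,:2],np.ones(len(Q))]; s=np.linalg.lstsq(A,(Q[:,:2]**2).sum(1),rcond=None)[0]; return s[:2].round(1),np.sqrt(s[2]+s[0]**2+s[1]**2).round(1)
o=np.array([457.3,211.5]);x=np.array([-.103,.995]);y=np.array([-.995,-.103])
for n in("scene","top"):
    c=viewer.camera(n);W=cloud(c);P=W.reshape(-1,3);P=P[np.hypot(P[:,0]-459,P[:,1]-212)<45]
    save(c,n+"7")
    for lo,hi in((40,135),(175,212),(222,247)):
        Q=P[(P[:,2]>lo)&(P[:,2]<hi)]
        if len(Q)>10:
            f=fit(Q); print(n,lo,len(Q),f,"dock",((f[0]-o)@x).round(1),((f[0]-o)@y).round(1))
    T=np.load(n+"1.npy"); print("ztop",np.nanmax(P[:,2]))
rel([0,0,0],Rd(107.1,51))
```

```text
scene 40 611 (array([458.7, 210. ]), np.float64(29.5)) dock -1.6 -1.2
scene 175 114 (array([459.7, 210.2]), np.float64(10.6)) dock -1.5 -2.3
scene 222 112 (array([459.2, 210.1]), np.float64(13.9)) dock -1.6 -1.7
ztop 251.3359695650911
top 40 122 (array([458.6, 211.8]), np.float64(30.1)) dock 0.2 -1.3
top 175 26 (array([458.2, 211.4]), np.float64(11.4)) dock -0.2 -0.9
top 222 23 (array([458.3, 211.5]), np.float64(14.4)) dock -0.1 -1.0
ztop 255.920768602645
at 15.4 [510.5  37.5  82.9] q [-0.02  0.84  0.54  1.75 -0.95  1.57  1.29] F [-0.5  0.3 -0.1] w 29.9
rot [ 0.1 -0.2 -0.3] shift cm [  0.42 -49.92  14.03]
```

View pics/scene7.png

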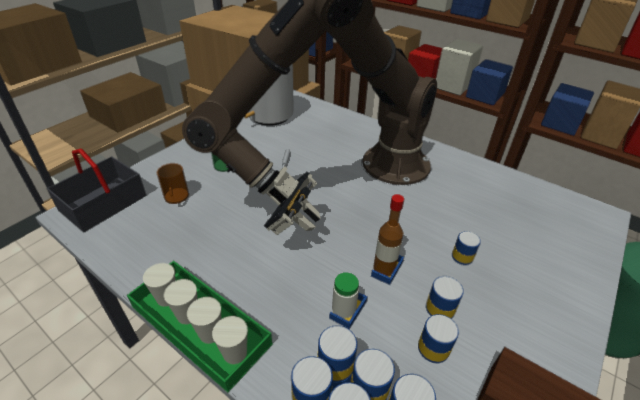

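The bottle stands upright at (390,250), within about 2 mm of home in the dock. The arm is clear, and the bystanders that can be seen are where they started.

```bash
python3 -c "
from h import *
print(order.finish_job())"
```

```text
the job is handed in; nothing more can be done
None
```

The bottle now stands upright in the empty blue dock against its back wall, within about 2 mm of its home position by the camera measurements; the arm is clear of everything and the job is handed in, though no verdict was returned.

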